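Prop the fittings chest, stow the loose pipe fittings and latch it

ROBOT

A 7-joint arm with a two-finger parallel gripper is mounted at the origin on a cart in front of the work surface, level with it; the furniture and walls round the work are solid. World frame = base frame: x ahead of the robot, y to its left, z up, the work surface at z = 0. Lengths are in m, angles in rad, forces in N, time in s.
With the tool pointing down it reaches from about 0.4 to 0.75 m from the base axis. Payload 19.5 kg.
Tool frame: the origin (TCP) lies on the front face of the gripper's body, between the roots of the fingers; the fingertips stand 73 mm ahead of it and the grasp point (between the pads) lies 54 mm ahead of it; z points along the fingers, y is the line along which they close (so a half turn about z gives the same grasp; the last joint's range is limited). The gripper opens to 85 mm and grips with 20 to 120 N. Pads are 22 mm wide; open, the fingers measure 114 mm over their backs; the gripper's body (76 mm by 85 mm) begins 54 mm behind the grasp point. The pads swing forward as they close: fully open they stand 13 mm farther back than shut.
Start: joints at [-1.174, 0.707, -0.028, 1.485, 0.022, 0.951, -0.075], TCP at [0.244, 0.521, 0.304] pointing down, gripper open.
Joint ranges: [-2.71, 2.71], [-0.32, 2.16], [-1.57, 1.52], [0, 2.45], [-1.46, 4.6], [0, 2.02], [-2.83, 2.83]. Speed limits (rad/s): [1.89, 1.89, 2.57, 2.57, 3.01, 3.01, 3.01].

INTERFACE

Orientations are given as a 3x3 rotation matrix whose columns are the frame's x, y, z axes.
In Python, from cell import robot gives the robot as it stands.
- The arm moves only by the shell command python3 -m inch 'ROWS'. ROWS is JSON, a list of rows, each a list of 7 numbers: the gripper command: -1 is shut, 1 is fully open, values between are in proportion, then the shift along the world's x, y, z in m, then the turn, a rotation vector about the world's x, y, z in degrees. A call has exactly 8 rows; each row shifts and turns the commanded pose from where the row before left it; what a row does not reach is not made up. A row lasts 1/8 s, in which the tool goes at most 62.5 mm and 10.7 degrees, less where a joint would pass 70% of its speed; a pose out of reach is approached as far as the arm can. A call with a gripper value outside its range is refused whole. The fingers move at their own pace and stop on an object; the grip force is fixed at half the most. Time passes only in rows, so rows that do not move let the fingers close, or fill a call up. It gives the time, the measured TCP pose, the force, the opening and the grip force at its end, in the units of the state.
- robot.get_obs(): the state, without advancing time (a new reading comes with each control period).
- robot.capture(name): name is "scene" or "top" or "wrist"; returns a dict with "frame" (384x512x3 uint8, blue, green, red), "fx", "fy", "cx", "cy" (pixels), "eye" and "rotation" of the camera in the world; the wrist camera has in their place "T_tool_cam" (4x4, takes a point from camera to tool coordinates, whose origin is the TCP and whose axes are the flange's). Camera axes: x right, y down, z forward; pixel columns grow to the right and rows downward; lengths in m; the calibration is good to about 2 mm. The wrist camera is an equidistant fisheye: a pixel r from the principal point sees the ray r / f radians off the axis. A picture is of the moment at which its call begins: read the wrist's pose just before it. There is no depth.
- robot.close_job(): hands the job in; it is judged then, once.
The state is a dict: "time": time; "joints": joint angles; "dq": joint speeds; "joint_torque": joint torques, N m; "eef_pos": TCP position; "ee_rot": TCP orientation; "ft_force": force on the tool from outside, world axes, zero at the start; "wrist_torque": the same for the moment, N m; "finger_gap": finger opening in m; "grasp_force": force on a finger pad.
Only numpy, scipy, OpenCV 4.12 (cv2) and the standard library are available. Lean on these libraries where they do the work, as an engineer would, in place of code of your own. Each camera call takes 0.05 s, during which the arm holds its last target. There are 200 camera calls.

TASK

Put the loose pipe fittings (black couplings, grey and copper pipe caps) that stand on the bench away in the blue chest. First open its lid fully and swing the yellow prop rod up from its clip all the way into the slot on the lid's edge, and keep the lid propped until every fitting lies inside; then swing the rod right back down into its clip, close the lid fully, and last swing the red hook latch up over the lid's stud as far as it goes. Leave the tape measure and the spray can where they are.

Things in the scene. Friction and masses are not known exactly. Their poses are not given: they have to be found in the camera images.
- chest: the blue steel chest, fixed to the bench, 190 mm (its x) x 240 mm (its y) x 80 mm high, walls and floor 6 mm, open top under the lid. Origin at the centre of its underside on the bench; x points from its front to its hinge side, y to its left as seen from its front, z up. The lid is hinged along the far (+x) rim; the prop rod lies outside the left (+y) wall; the latch is on the front wall.
- lid (a joint): hinge of the lid about the chest's y axis: 0 closed, 1.47 fully open at its stop (nearly upright). Soft-close hinge: a damper (4 N m s/rad, so about 4 N at the handle at 0.25 rad/s) lets the lid sink by itself, about 0.06 rad in the first 20 s from fully open, 0.015 rad/s at 1.1, 0.03 rad/s half open. With the rod up under it, it settles on the rod's tip at about 1.40 and stays.
- lid_grip (a point): middle of the black handle bar on the lid, a round bar 10 mm thick and 76 mm long along the chest's y, in the lid's plane, 45 mm clear in front of the lid's front edge; 240 mm from the hinge line, at chest y = +45 mm. Closed it stands 82 mm over the bench at chest x = -145 mm; fully open about 320 mm over the bench.
- lid_hinge (a point): middle of the lid's hinge line, at chest x = +95 mm, y = 0, z = 80 mm
- slot (a point): seat of the rod's tip in the slot, a small steel bracket on the lid's left (+y) edge, 105 mm from the hinge line, at chest y = +132 mm, open towards the hinge and towards the lid's inner side; moves with the lid
- rod (a joint): hinge of the yellow prop rod about the chest's y axis: 0 lying level in its clip along the left wall, pointing away from the front; grows as its tip swings up; 0.70 is its stop, where the tip stands in the slot. Friction (0.12 N m) holds it wherever it is left. It passes the slot freely while the lid is open beyond about 1.42, and can be swung down again with the lid resting on it.
- rod_hinge (a point): pivot of the rod, at chest x = -75 mm, y = +132 mm, z = 55 mm
- rod_grip (a point): gripping point on the rod's cross handle, a yellow round bar 10 mm thick that sticks out to the left (chest +y) from the rod, 85 mm from the rod's pivot; the point is at chest y = +178 mm, with 20 mm of bar beyond it; 55 mm over the bench when the rod lies in its clip, 110 mm when it is up
- rod_tip (a point): steel tip of the rod, 199 mm from its pivot, 8 mm thick
- latch (a joint): hinge of the red hook latch about the chest's x axis: 0 closed (arm upright, hook round the steel stud on the closed lid's front edge; this is its stop), 1.25 fully open (arm tipped over to the right, chest -y). Starts open; friction (0.05 N m) holds it where it is left.
- latch_hinge (a point): pivot of the latch, on the front wall at chest x = -106 mm, y = -55 mm, z = 22 mm
- latch_grip (a point): gripping point on the latch's knob, a red round bar 10 mm thick that sticks out 46 mm to the front (chest -x) from the arm, 45 mm from the pivot; the point is at chest x = -136 mm; it stands 67 mm over the bench at chest y = -61 mm when closed and about 30 mm over the bench when fully open
- coupling_a_mid (a point): a black plastic pipe coupling, a ribbed barrel 36 x 41 x 66 mm, standing on the bench among the loose fittings; the point is its centre, half-way up (33 mm over its foot); its x axis (the narrow 36 mm side) and z axis (its length) turn with it; 0.09 kg; absent (None) in some starts
- coupling_b_mid (a point): a black plastic pipe coupling, a ribbed barrel 36 x 41 x 66 mm, standing on the bench among the loose fittings; the point is its centre, half-way up (33 mm over its foot); its x axis (the narrow 36 mm side) and z axis (its length) turn with it; 0.09 kg; absent (None) in some starts
- copper_cap_mid (a point): a copper-coloured pipe end cap, a closed cylinder 42 mm in diameter (45 mm over its foot bead) and 40 mm high, standing on the bench among the loose fittings; the point is its centre, half-way up; z is its axis; 0.09 kg; absent (None) in some starts
- grey_cap_mid (a point): a grey plastic pipe end cap, a closed cylinder 42 mm in diameter (45 mm over its foot bead) and 40 mm high, standing on the bench among the loose fittings; the point is its centre, half-way up; z is its axis; 0.09 kg; absent (None) in some starts
- tape_mid (a point): a yellow tape measure 36 x 74 x 64 mm standing near the front edge, to the left of the fittings, its centre; a bystander, not to be moved
- oil_can_mid (a point): a blue and white spray can, 52 mm thick and 161 mm tall, standing behind the chest, its centre; a bystander, not to be moved
- pipe_saw: the big orange pipe saw beyond the fittings, fixed, not used here, but in the way of a gripper: its base and rail fill y > 0 from x = 0.61 m on, its crank's knobs x = 0.45 to 0.53 m, y > 0.24 m, 90 to 230 mm over the bench
Not all that is in view belongs to the job. There is more than one size of the part that bears copper_cap_mid; the job needs the smallest. What is shaped like the part that bears grey_cap_mid but green or pink is not meant.

How it is judged:
By the outcome, as a careful person would: the job done as asked, in the order asked, and still so for the second after the job is handed in, with the robot touching nothing.
Of coupling_a, coupling_b, copper_cap, grey_cap only 3 to 4 are there at a start; the rules pass over those that are not, and their reading is None.
At some moment in a run one of grey_cap, copper_cap may be knocked a few centimetres aside while the robot is not near it.
It also fails if it takes over 210 s, if anything falls off the work surface, if the arm or the gripper's body presses on something with over 40 N, if the wrist force passes 120 N, or if a joint passes its speed limit or range.

## Working session

There is one attempt and no reset: what is moved stays moved. The work goes in short steps, Python scripts to look and compute and a shell command to move; the robot and the scene stay as the last step left them, time stands still between calls to the robot, and variables do not carry over. Pictures are saved under pics/ and viewed, at most 14 in all, crops included, and the job is handed in when it is done.

```bash
ls; mkdir -p pics; cat > h.py <<'E'
import numpy as np, cv2
from cell import robot
def snap(n,name,crop=None,s=1):
    o=robot.get_obs(); c=robot.capture(n); f=c["frame"]
    cv2.imwrite(f"pics/{name}_raw.png",f)
    np.save(f"pics/{name}.npy",{**{k:v for k,v in c.items()},"p":o["eef_pos"],"R":o["ee_rot"]},allow_pickle=True)
    if crop: x0,y0,x1,y1=crop; f=f[y0:y1,x0:x1]
    f=cv2.resize(f,None,fx=s,fy=s,interpolation=cv2.INTER_CUBIC)
    cv2.imwrite(f"pics/{name}.png",f)
def ray(c,u,v):
    if "eye" in c:
        d=np.array([(u-c["cx"])/c["fx"],(v-c["cy"])/c["fy"],1.]); return np.array(c["eye"]),np.array(c["rotation"])@d
    a=np.array([(u-c["cx"]),(v-c["cy"])]); r=np.hypot(*a); th=r/c["fx"]
    d=np.array([*(a/max(r,1e-9)*np.sin(th)),np.cos(th)])
    T=np.array(c["T_tool_cam"]); R=np.array(c["R"])
    return np.array(c["p"])+R@T[:3,3], R@T[:3,:3]@d
def at(c,u,v,z):
    e,d=ray(c,u,v); return (e+d*(z-e[2])/d[2]).round(4)
def load(name): return np.load(f"pics/{name}.npy",allow_pickle=True).item()
def proj(c,P):
    R=np.array(c["rotation"]); q=R.T@(np.array(P)-c["eye"]); return (c["fx"]*q[0]/q[2]+c["cx"],c["fy"]*q[1]/q[2]+c["cy"])
E
python3 - <<'E'
from h import *
snap("top","t0",None,1.5); snap("scene","s0",None,1.5)
o=robot.get_obs(); print(o)
c=load("t0"); print({k:v for k,v in c.items() if k!="frame"})
E
```

```text
pics
{'time': 0.1, 'joints': array([-1.17369045,  0.70700438, -0.02760751,  1.48496612,  0.02197896,
        0.95089987, -0.07549144]), 'dq': array([ 0.00106278,  0.00022062,  0.00039451, -0.00056872, -0.00040673,
        0.0013914 ,  0.00033282]), 'joint_torque': array([ 1.37554900e-03, -8.84316874e+01,  1.23697434e+00, -2.36458057e+01,
        1.71322713e-02,  5.09910809e-03,  1.13302912e-05]), 'eef_pos': array([0.24421907, 0.52036975, 0.30349188]), 'ee_rot': array([[-9.05254816e-01,  4.24868874e-01, -3.97548642e-04],
       [ 4.24869060e-01,  9.05254377e-01, -8.91387136e-04],
       [-1.88400010e-05, -9.75838616e-04, -9.99999524e-01]]), 'ft_force': array([ 0.42859094,  0.54566633, -0.46133209]), 'wrist_torque': array([-0.03726731,  0.03211802,  0.01616103]), 'grasp_force': 0.0, 'finger_gap': 0.08516718153413944}
{'fx': 432.90649107789517, 'fy': 432.90649107789517, 'cx': 252.48790602990817, 'cy': 188.18012041011826, 'eye': array([0.38574551, 0.00238278, 1.12830915]), 'rotation': array([[-0.0139305 , -0.98482065,  0.17301511],
       [-0.99989541,  0.01439277,  0.00141754],
       [-0.00388619, -0.17297727, -0.98491815]]), 'p': array([0.24421529, 0.52039296, 0.30343866]), 'R': array([[-9.05281157e-01,  4.24812737e-01, -4.07735808e-04],
       [ 4.24812932e-01,  9.05280685e-01, -9.24714435e-04],
       [-2.37151183e-05, -1.01033800e-03, -9.99999489e-01]])}
```

View pics/t0.png

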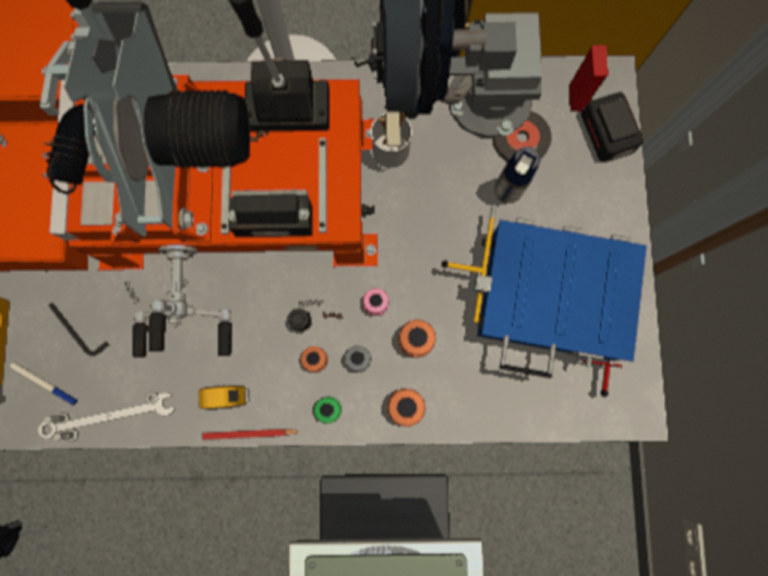

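View pics/s0.png

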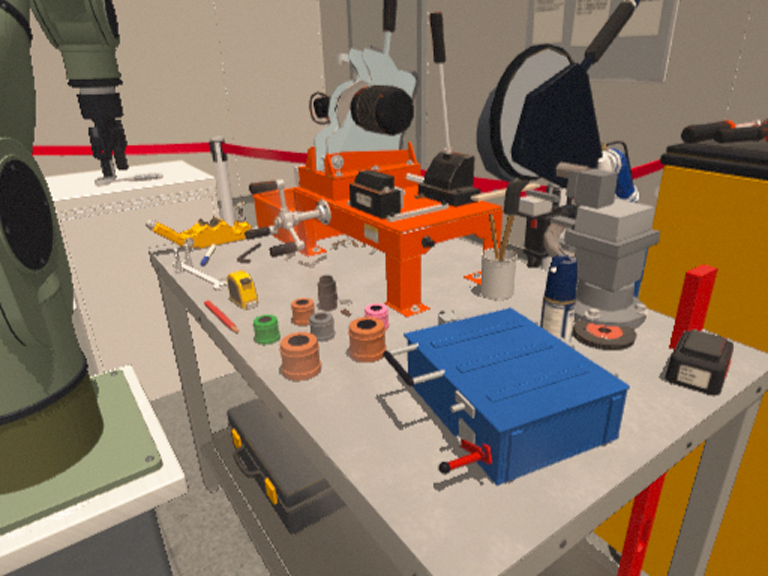

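The top view shows one coupling at (299,320), the small copper cap at (314,358), and the grey cap at (357,357). The chest lid corners are about (495,222), (645,242), (632,359) and (482,335). I'll enlarge the picture to measure these.

```bash
python3 - <<'E'
import cv2
f=cv2.imread("pics/t0_raw.png")[135:290,190:440]
cv2.imwrite("pics/t0c.png",cv2.resize(f,None,fx=3.2,fy=3.2,interpolation=cv2.INTER_CUBIC))
E
```

```text
(no output)
```

View pics/t0c.png

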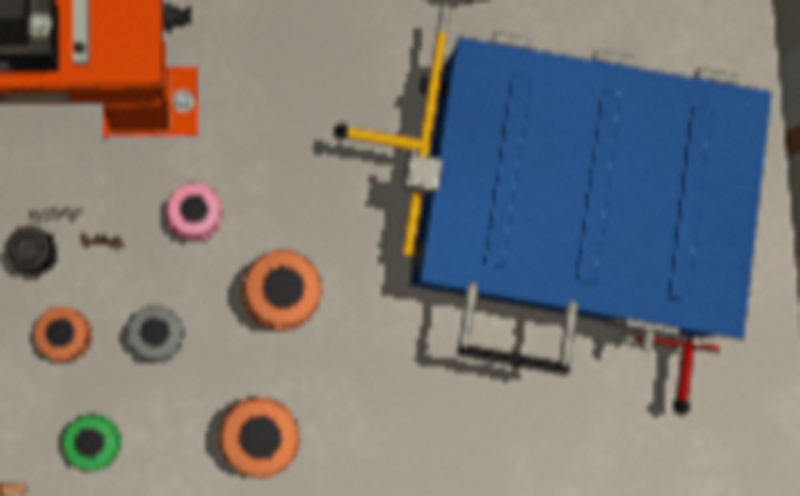

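```bash
cat >> h.py <<'E'
def cp(c,u,v,z): return at(c,190+(u-1.1)/3.2,135+(v-1.1)/3.2,z)
E
python3 - <<'E'
from h import *
c=load("t0")
for n,u,v,z in [("FL",414,285,.085),("BL",457,38,.085),("BR",770,92,.085),("FR",743,338,.085),("h1",460,350,.082),("h2",568,370,.082),("rodend",341,131,.055),("knobroot",420,146,.055),("latchend",682,407,.03),("coup",30,249,.066),("cop",61,332,.04),("grey",154,332,.04)]: print(n,cp(c,u,v,z))
P=np.array([cp(c,*q,.085)[:2] for q in [(414,285),(457,38),(770,92),(743,338)]])
C=P.mean(0); 
x=(P[1]-P[0]+P[2]-P[3]); y=(P[0]-P[3]+P[1]-P[2]); print(C,np.linalg.norm(x)/2,np.linalg.norm(y)/2,np.degrees(np.arctan2(x[1],x[0])),np.degrees(np.arctan2(-y[0],y[1])))
E
```

```text
FL [ 0.4797 -0.1553  0.085 ]
BL [ 0.6713 -0.1965  0.085 ]
BR [ 0.6247 -0.4357  0.085 ]
FR [ 0.4365 -0.3995  0.085 ]
h1 [ 0.4308 -0.1882  0.082 ]
h2 [ 0.4148 -0.2682  0.082 ]
rodend [ 0.605  -0.1071  0.055 ]
knobroot [ 0.592 -0.169  0.055]
latchend [ 0.3864 -0.3688  0.03  ]
coup [0.5134 0.1367 0.066 ]
cop [0.4509 0.1152 0.04  ]
grey [0.4499 0.0425 0.04  ]
[ 0.55305 -0.29675] 0.19380325074673024 0.2458351073382319 -11.518659344879477 -10.52373049940667
```

The chest fits at centre (0.556,-0.298), yaw about -11°. The handle and rod positions agree with this to 4 mm. Three fittings are present: one coupling, the small copper cap and the grey cap. I'll go to the lid handle now.

```bash
python3 -m inch '[[0.2,0.0257,-0.0463,0.0075,0,0,-5],[0.2,0.0257,-0.0463,0.0075,0,0,-5],[0.2,0.0257,-0.0463,0.0075,0,0,-5],[0.2,0.0257,-0.0463,0.0075,0,0,-5],[0.2,0.0257,-0.0463,0.0075,0,0,-5],[0.2,0.0257,-0.0463,0.0075,0,0,-5],[0.2,0.0257,-0.0463,0.0075,0,0,-5],[0.2,0.0257,-0.0463,0.0075,0,0,-5]]'
python3 -m inch '[[0.2,-0.004,-0.047,-0.0155,0,0,-4.5],[0.2,-0.004,-0.047,-0.0155,0,0,-4.5],[0.2,-0.004,-0.047,-0.0155,0,0,-4.5],[0.2,-0.004,-0.047,-0.0155,0,0,-4.5],[0.2,-0.004,-0.047,-0.0155,0,0,-4.5],[0.2,-0.004,-0.047,-0.0155,0,0,-4.5],[0.2,-0.004,-0.047,-0.0155,0,0,-4.5],[0.2,-0.004,-0.047,-0.0155,0,0,-4.5]]'
python3 - <<'E'
from h import *
snap("wrist","w1",None,1.5)
c=load("w1");print(c["p"],c["R"],c["T_tool_cam"],c["fx"],c["cx"],c["cy"])
E
```

```text
time: 1.1
eef_pos: [0.4504, 0.1485, 0.3641]
ee_rot: [[-0.418, 0.909, -0.0], [0.909, 0.418, 0.0], [0.0, -0.0, -1.0]]
ft_force: [1.5, -0.2, -0.2]
finger_gap: 0.0517
grasp_force: 0.0
time: 2.1
eef_pos: [0.4176, -0.2273, 0.2392]
ee_rot: [[0.196, 0.981, -0.0], [0.981, -0.196, 0.0], [0.0, -0.0, -1.0]]
ft_force: [0.6, 0.6, 0.1]
finger_gap: 0.051
grasp_force: 0.0
[ 0.41756114 -0.22734958  0.23921037] [[ 1.95626455e-01  9.80678451e-01 -2.55327189e-04]
 [ 9.80678465e-01 -1.95626392e-01  2.53208298e-04]
 [ 1.98367185e-04 -2.99928118e-04 -9.99999935e-01]] [[-8.19772805e-04 -9.58111934e-01 -2.86392824e-01  7.24132101e-02]
 [ 9.99999606e-01 -8.83072783e-04  9.18671390e-05  2.83522330e-04]
 [-3.40924710e-04 -2.86392636e-01  9.58112280e-01 -7.06380512e-02]
 [ 0.00000000e+00  0.00000000e+00  0.00000000e+00  1.00000000e+00]] 297.3186396354542 252.20343781002464 187.21050659536303
```

View pics/w1.png

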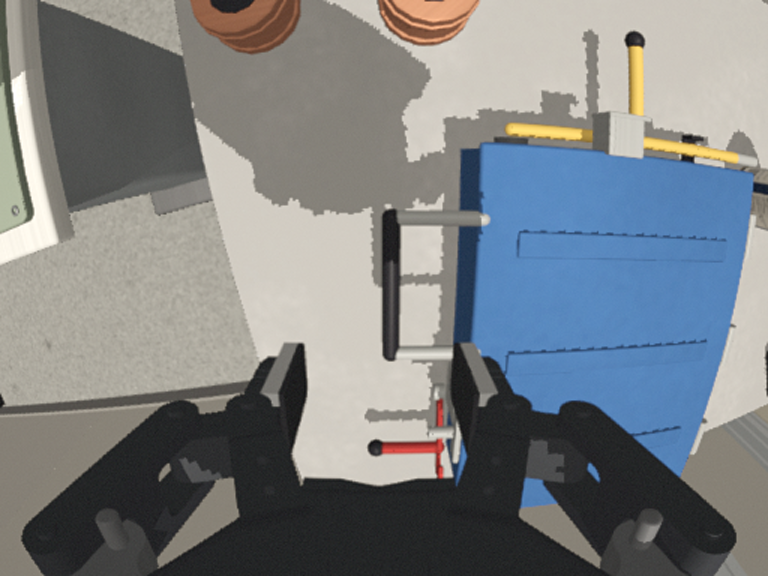

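The wrist view shows the handle bar from (390,212) to (390,357), the rod's cross handle with its end at (634,40), and the latch knob end at (375,448).

```bash
python3 - <<'E'
from h import *
c=load("w1")
for n,u,v,z in [("h1",390,213,.085),("h2",390,356,.085),("FL",482,145,.085),("rodend",634,40,.058),("rodroot",637,112,.058),("latch",375,448,.03),("latchroot",440,448,.03)]: print(n,at(c,u/1.5,v/1.5,z))
E
```

```text
h1 [ 0.4317 -0.1882  0.085 ]
h2 [ 0.4166 -0.2666  0.085 ]
FL [ 0.4843 -0.1623  0.085 ]
rodend [ 0.6043 -0.1079  0.058 ]
rodroot [ 0.5965 -0.1543  0.058 ]
latch [ 0.3864 -0.3711  0.03  ]
latchroot [ 0.4362 -0.3822  0.03  ]
```

```bash
python3 -m inch '[[0.2,0.0016,0,-0.0258,0,0,0],[0.2,0.0016,0,-0.0258,0,0,0],[0.2,0.0016,0,-0.0258,0,0,0],[0.2,0.0016,0,-0.0258,0,0,0],[0.2,0,0,0,0,0,0],[-1,0,0,0,0,0,0],[-1,0,0,0,0,0,0],[-1,0,0,0,0,0,0]]'
python3 - <<'E'
from h import *
t=np.linspace(0,1.47,25)
x=-.24*np.cos(t); z=.24*np.sin(t)
for i in range(24): print(i,np.round([(x[i+1]-x[i])*.982,-(x[i+1]-x[i])*.189,z[i+1]-z[i]],4).tolist())
E
```

```text
time: 3.15
eef_pos: [0.4244, -0.226, 0.1374]
ee_rot: [[0.193, 0.981, 0.001], [0.981, -0.193, -0.0], [-0.0, 0.001, -1.0]]
ft_force: [-1.9, 0.1, 7.5]
finger_gap: 0.0074
grasp_force: 58.6
0 [0.0004, -0.0001, 0.0147]
1 [0.0013, -0.0003, 0.0146]
2 [0.0022, -0.0004, 0.0145]
3 [0.0031, -0.0006, 0.0144]
4 [0.0039, -0.0008, 0.0141]
5 [0.0048, -0.0009, 0.0139]
6 [0.0056, -0.0011, 0.0135]
7 [0.0064, -0.0012, 0.0132]
8 [0.0072, -0.0014, 0.0128]
9 [0.0079, -0.0015, 0.0123]
10 [0.0087, -0.0017, 0.0118]
11 [0.0093, -0.0018, 0.0112]
12 [0.01, -0.0019, 0.0106]
13 [0.0106, -0.002, 0.01]
14 [0.0112, -0.0022, 0.0093]
15 [0.0117, -0.0023, 0.0086]
16 [0.0122, -0.0024, 0.0078]
17 [0.0127, -0.0024, 0.007]
18 [0.0131, -0.0025, 0.0062]
19 [0.0134, -0.0026, 0.0054]
20 [0.0137, -0.0026, 0.0046]
21 [0.014, -0.0027, 0.0037]
22 [0.0142, -0.0027, 0.0028]
23 [0.0143, -0.0028, 0.0019]
```

```bash
python3 -m inch '[[-1,0.0004,-0.0001,0.0147,0,0,0],[-1,0.0013,-0.0003,0.0146,0,0,0],[-1,0.0022,-0.0004,0.0145,0,0,0],[-1,0.0031,-0.0006,0.0144,0,0,0],[-1,0.0039,-0.0008,0.0141,0,0,0],[-1,0.0048,-0.0009,0.0139,0,0,0],[-1,0.0056,-0.0011,0.0135,0,0,0],[-1,0.0064,-0.0012,0.0132,0,0,0]]'
python3 -m inch '[[-1,0.0072,-0.0014,0.0128,0,0,0],[-1,0.0079,-0.0015,0.0123,0,0,0],[-1,0.0087,-0.0017,0.0118,0,0,0],[-1,0.0093,-0.0018,0.0112,0,0,0],[-1,0.01,-0.0019,0.0106,0,0,0],[-1,0.0106,-0.002,0.01,0,0,0],[-1,0.0112,-0.0022,0.0093,0,0,0],[-1,0.0117,-0.0023,0.0086,0,0,0]]'
```

```text
time: 4.15
eef_pos: [0.4519, -0.2313, 0.25]
ee_rot: [[0.193, 0.981, -0.001], [0.981, -0.193, -0.0], [-0.0, -0.001, -1.0]]
ft_force: [-1.1, -0.5, -8.2]
finger_gap: 0.0074
grasp_force: 58.3
time: 5.15
eef_pos: [0.5267, -0.246, 0.3369]
ee_rot: [[0.194, 0.981, -0.005], [0.981, -0.194, 0.002], [0.0, -0.005, -1.0]]
ft_force: [-17.8, 4.0, 9.6]
finger_gap: 0.0078
grasp_force: 59.0
```

```bash
python3 -m inch '[[-1,0.0122,-0.0024,0.0078,0,0,0],[-1,0.0127,-0.0024,0.007,0,0,0],[-1,0.0131,-0.0025,0.0062,0,0,0],[-1,0.0134,-0.0026,0.0054,0,0,0],[-1,0.0137,-0.0026,0.0046,0,0,0],[-1,0.014,-0.0027,0.0037,0,0,0],[-1,0.0142,-0.0027,0.0028,0,0,0],[-1,0.0143,-0.0028,0.0019,0,0,0]]'
```

```text
time: 6.15
eef_pos: [0.6355, -0.2671, 0.3768]
ee_rot: [[0.194, 0.981, -0.002], [0.981, -0.194, -0.001], [-0.001, -0.001, -1.0]]
ft_force: [-9.8, -0.3, 10.2]
finger_gap: 0.0077
grasp_force: 62.4
```

```bash
python3 -m inch '[[-1,0.003,-0.0006,0,0,0,0],[0.1,0,0,0,0,0,0],[0.1,0,0,0,0,0,0],[0.1,0,0,0.02,0,0,0],[0.1,0,0,0.03,0,0,0],[0.1,-0.014,0.048,0,0,0,0],[0.1,-0.014,0.048,0,0,0,0],[0.1,-0.010,0.048,0,0,0,0]]'
python3 -m inch '[[0.1,0,0,-0.05,0,0,0],[0.1,0,0,-0.05,0,0,0],[0.1,0,0,-0.05,0,0,0],[0.1,0,0,-0.05,0,0,0],[0.1,0,0,-0.05,0,0,0],[0.1,0,0,0,0,0,0],[0.1,0,0,0,0,0,0],[0.1,0,0,0,0,0,0]]'
python3 - <<'E'
from h import *
snap("wrist","w2",None,1.5)
E
```

```text
time: 7.15
eef_pos: [0.6003, -0.1218, 0.4259]
ee_rot: [[0.193, 0.981, 0.0], [0.981, -0.193, 0.0], [0.0, 0.0, -1.0]]
ft_force: [1.8, -0.1, 0.2]
finger_gap: 0.0471
grasp_force: 0.0
time: 8.15
eef_pos: [0.6018, -0.1235, 0.1777]
ee_rot: [[0.193, 0.981, 0.003], [0.981, -0.193, -0.0], [0.0, 0.003, -1.0]]
ft_force: [-0.2, -0.0, 0.7]
finger_gap: 0.0473
grasp_force: 0.0
```

View pics/w2.png

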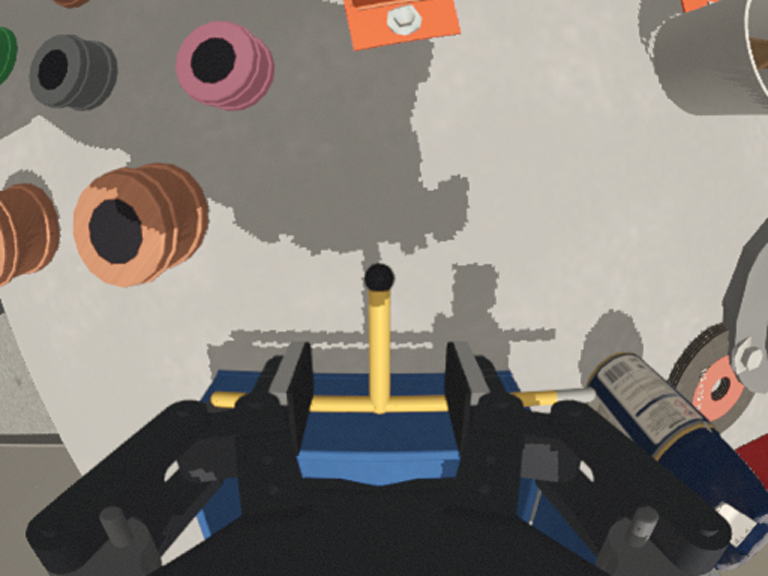

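```bash
python3 -m inch '[[0.1,0,0,-0.034,0,0,0],[0.1,0,0,-0.034,0,0,0],[0.1,0,0,0,0,0,0],[-1,0,0,0,0,0,0],[-1,0,0,0,0,0,0],[-1,0,0,0,0,0,0],[-1,0,0,0,0,0,0],[-1,0,0,0,0,0,0]]'
python3 -m inch '[[-1,-0.0003,0,0.0074,0,0,0],[-1,-0.001,0.0002,0.0074,0,0,0],[-1,-0.0016,0.0003,0.0073,0,0,0],[-1,-0.0023,0.0004,0.0071,0,0,0],[-1,-0.0028,0.0005,0.0069,0,0,0],[-1,-0.0034,0.0007,0.0066,0,0,0],[-1,-0.0039,0.0008,0.0062,0,0,0],[-1,-0.0043,0.0008,0.0059,0,0,0]]'
```

```text
time: 9.2
eef_pos: [0.6023, -0.1236, 0.1091]
ee_rot: [[0.193, 0.981, 0.003], [0.981, -0.193, -0.001], [-0.0, 0.003, -1.0]]
ft_force: [3.2, -0.5, 8.7]
finger_gap: 0.0081
grasp_force: 58.6
time: 10.2
eef_pos: [0.5841, -0.12, 0.1646]
ee_rot: [[0.193, 0.981, 0.008], [0.981, -0.193, -0.001], [0.0, 0.008, -1.0]]
ft_force: [15.1, -1.5, 9.1]
finger_gap: 0.0076
grasp_force: 58.6
```

```bash
python3 -m inch '[[-1,-0.0013,0.0003,0.0015,0,0,0],[-1,-0.0013,0.0003,0.0015,0,0,0],[-1,0,0,0,0,0,0],[0.1,0,0,0,0,0,0],[0.1,0,0,0,0,0,0],[0.1,-0.002,0.01,0.03,0,0,0],[0.1,0,0.01,0.04,0,0,0],[0.1,0,0.02,0.03,0,0,0]]'
python3 - <<'E'
from h import *
snap("scene","s1",None,1.5)
E
```

```text
time: 11.2
eef_pos: [0.5767, -0.0793, 0.2671]
ee_rot: [[0.194, 0.981, 0.0], [0.981, -0.194, -0.0], [-0.0, 0.0, -1.0]]
ft_force: [-0.5, 0.3, 0.3]
finger_gap: 0.0468
grasp_force: 0.0
```

View pics/s1.png

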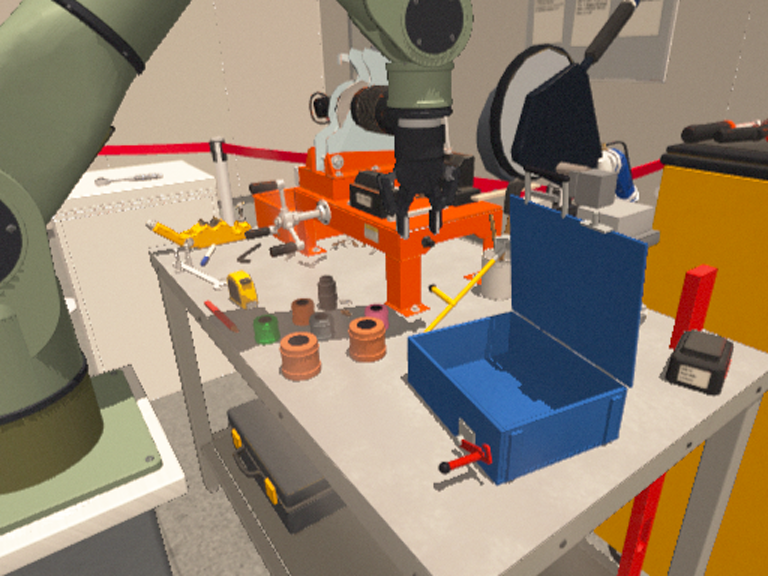

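The lid is open and the rod tip stands at the lid's left edge, near (497,257), so the lid is propped. Next I'll look closely at the fittings.

```bash
python3 -m inch '[[1,-0.027,0.036,0.005,0,0,0],[1,-0.027,0.036,0.005,0,0,0],[1,-0.027,0.036,0.005,0,0,0],[1,-0.027,0.036,0,0,0,0],[1,0,0,0,0,0,0],[1,0,0,0,0,0,0],[1,0,0,0,0,0,0],[1,0,0,0,0,0,0]]'
python3 - <<'E'
from h import *
snap("wrist","w3",None,1.5)
E
```

```text
time: 12.25
eef_pos: [0.4692, 0.0643, 0.2803]
ee_rot: [[0.194, 0.981, -0.0], [0.981, -0.194, -0.0], [-0.0, -0.0, -1.0]]
ft_force: [0.2, -0.1, 0.3]
finger_gap: 0.0856
grasp_force: 0.0
```

View pics/w3.png

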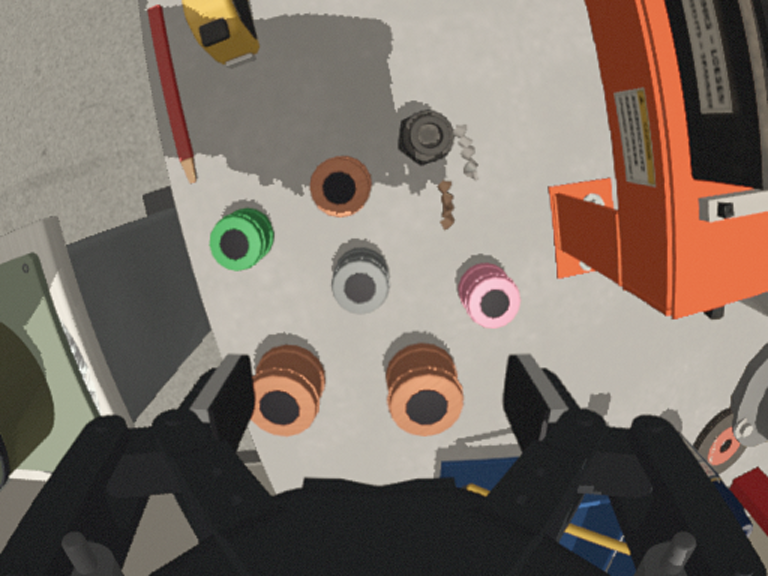

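The coupling's top is at (429,135), the copper cap's at (340,187) and the grey cap's at (360,286).

```bash
python3 - <<'E'
from h import *
c=load("w3")
for n,u,v,z in [("coup",429,135,.066),("cop",340,187,.04),("grey",360,286,.04),("green",236,242,.04),("pink",495,303,.04),("bigcu",427,405,.056)]: print(n,at(c,u/1.5,v/1.5,z))
f=c["frame"][60:130,250:330]; cv2.imwrite("pics/coup.png",cv2.resize(f,None,fx=7,fy=7,interpolation=cv2.INTER_CUBIC))
E
```

```text
coup [0.5171 0.1396 0.066 ]
cop [0.4526 0.1161 0.04  ]
grey [0.4516 0.0428 0.04  ]
green [0.3686 0.0938 0.04  ]
pink [0.5487 0.0097 0.04  ]
bigcu [ 0.4839 -0.0575  0.056 ]
```

View pics/coup.png

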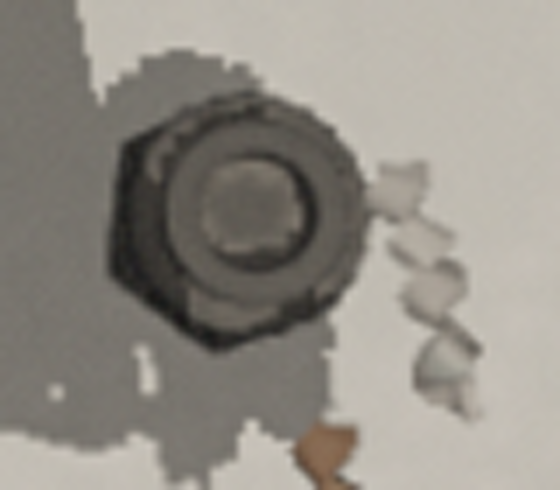

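The hex flats face about -17°, 43° and 103°. I'll grip the coupling along -77°, which stays clear of the copper cap.

```bash
python3 -m inch '[[1,0.006,0.0094,-0.01,0,0,-8.25],[1,0.006,0.0094,-0.01,0,0,-8.25],[1,0.006,0.0094,-0.01,0,0,-8.25],[1,0.006,0.0094,-0.01,0,0,-8.25],[1,0.006,0.0094,-0.01,0,0,-8.25],[1,0.006,0.0094,-0.01,0,0,-8.25],[1,0.006,0.0094,-0.01,0,0,-8.25],[1,0.006,0.0094,-0.01,0,0,-8.25]]'
python3 -m inch '[[1,0,0,-0.036,0,0,0],[1,0,0,-0.036,0,0,0],[1,0,0,-0.036,0,0,0],[1,0,0,0,0,0,0],[-1,0,0,0,0,0,0],[-1,0,0,0,0,0,0],[-1,0,0,0,0,0,0],[-1,0,0,0,0,0,0]]'
```

```text
time: 13.3
eef_pos: [0.5173, 0.1402, 0.1999]
ee_rot: [[0.976, 0.218, -0.0], [0.218, -0.976, 0.0], [-0.0, -0.0, -1.0]]
ft_force: [-0.7, -0.0, -0.8]
finger_gap: 0.0857
grasp_force: 0.0
time: 14.3
eef_pos: [0.5173, 0.1402, 0.0935]
ee_rot: [[0.975, 0.223, 0.001], [0.223, -0.975, 0.001], [0.002, -0.0, -1.0]]
ft_force: [-2.2, 0.1, 13.4]
finger_gap: 0.0348
grasp_force: 58.7
```

```bash
python3 -m inch '[[-1,0,0,0.042,0,0,0],[-1,0,0,0.042,0,0,0],[-1,0,-0.01,0.042,0,0,0],[-1,0,-0.03,0.042,0,0,0],[-1,0.001,-0.046,0,0,0,-2.4],[-1,0.001,-0.046,0,0,0,-2.4],[-1,0.001,-0.046,0,0,0,-2.4],[-1,0.001,-0.046,0,0,0,-2.4]]'
python3 -m inch '[[-1,0.001,-0.046,0,0,0,-2.4],[-1,0.001,-0.046,0,0,0,-2.4],[-1,0.001,-0.046,0,0,0,-2.4],[-1,0.001,-0.046,0,0,0,-2.4],[-1,0.001,-0.046,0,0,0,-2.4],[-1,0,-0.046,0,0,0,-2.4],[-1,0,0,-0.05,0,0,0],[-1,0,0,-0.05,0,0,0]]'
```

```text
time: 15.3
eef_pos: [0.5208, -0.0852, 0.2609]
ee_rot: [[0.998, 0.056, 0.001], [0.056, -0.998, 0.0], [0.001, -0.0, -1.0]]
ft_force: [0.6, -0.3, -1.8]
finger_gap: 0.0345
grasp_force: 60.6
time: 16.3
eef_pos: [0.5258, -0.3602, 0.1596]
ee_rot: [[0.981, -0.194, 0.001], [-0.194, -0.981, -0.0], [0.001, 0.0, -1.0]]
ft_force: [1.5, -0.1, -1.8]
finger_gap: 0.0345
grasp_force: 60.6
```

```bash
python3 -m inch '[[-1,0,0,-0.03,0,0,0],[-1,0,0,-0.026,0,0,0],[-1,0,0,0,0,0,0],[0.35,0,0,0,0,0,0],[0.35,0,0,0,0,0,0],[0.35,0,0,0.05,0,0,0],[0.35,0,0,0.055,0,0,0],[0.35,0,0,0.055,0,0,0]]'
python3 -m inch '[[1,-0.008,0.045,0,0,0,10],[1,-0.008,0.045,0,0,0,10],[1,-0.008,0.045,0,0,0,10],[1,-0.008,0.045,0,0,0,10],[1,-0.008,0.045,0,0,0,10],[1,-0.008,0.045,0,0,0,10],[1,-0.008,0.045,0,0,0,10],[1,-0.008,0.045,0,0,0,10]]'
python3 -m inch '[[1,-0.01,0.043,0,0,0,10],[1,0,0,0,0,0,0],[1,0,0,0,0,0,0],[1,0,0,0,0,0,0],[1,0,0,0,0,0,0],[1,0,0,0,0,0,0],[1,0,0,0,0,0,0],[1,0,0,0,0,0,0]]'
python3 - <<'E'
from h import *
snap("wrist","w4",None,1.5); snap("top","t4",(190,135,440,290),3.2)
E
```

```text
time: 17.3
eef_pos: [0.5257, -0.36, 0.2676]
ee_rot: [[0.981, -0.194, 0.001], [-0.194, -0.981, -0.001], [0.001, 0.001, -1.0]]
ft_force: [0.0, 0.6, -0.0]
finger_gap: 0.0579
grasp_force: 0.0
time: 18.3
eef_pos: [0.4617, 0.0012, 0.2655]
ee_rot: [[0.356, 0.935, 0.002], [0.935, -0.356, -0.0], [0.001, 0.002, -1.0]]
ft_force: [0.4, -0.5, 0.2]
finger_gap: 0.0851
grasp_force: 0.0
time: 19.3
eef_pos: [0.452, 0.0431, 0.2644]
ee_rot: [[0.193, 0.981, -0.0], [0.981, -0.193, 0.0], [-0.0, -0.0, -1.0]]
ft_force: [-0.4, 0.1, 0.6]
finger_gap: 0.0856
grasp_force: 0.0
```

View pics/w4.png

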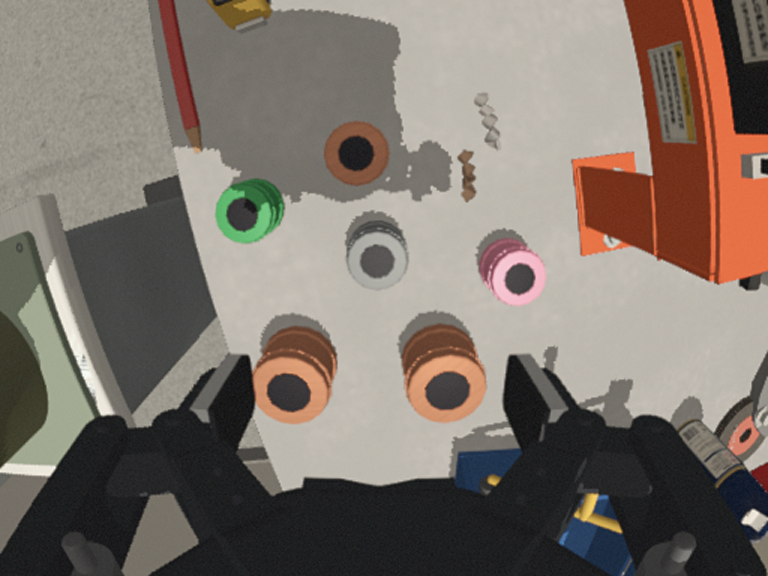

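The grey cap's top is at (377,261) and the copper cap's at (356,154); neither has moved noticeably. I'll verify that with numbers.

```bash
python3 - <<'E'
from h import *
c=load("w4")
for n,u,v,z in [("cop",356,154,.04),("grey",377,261,.04),("green",243,215,.04)]: print(n,at(c,u/1.5,v/1.5,z))
E
```

```text
cop [0.4517 0.1152 0.04  ]
grey [0.4511 0.0416 0.04  ]
green [0.3673 0.0918 0.04  ]
```

```bash
python3 -m inch '[[1,-0.001,-0.001,-0.047,0,0,0],[1,0,0,-0.047,0,0,0],[1,0,0,-0.047,0,0,0],[1,0,0,-0.045,0,0,0],[1,0,0,0,0,0,0],[-1,0,0,0,0,0,0],[-1,0,0,0,0,0,0],[-1,0,0,0,0,0,0]]'
```

```text
time: 20.4
eef_pos: [0.4515, 0.0423, 0.0799]
ee_rot: [[0.193, 0.981, 0.002], [0.981, -0.193, 0.0], [0.001, 0.002, -1.0]]
ft_force: [-0.7, 0.8, 22.0]
finger_gap: 0.0409
grasp_force: 57.6
```

```bash
python3 -m inch '[[-1,0,0,0.045,0,0,0],[-1,0,0,0.045,0,0,0],[-1,0,0,0.045,0,0,0],[-1,0,0,0.045,0,0,0],[-1,0.0125,-0.0475,0,0,0,0],[-1,0.0125,-0.0475,0,0,0,0],[-1,0.0125,-0.0475,0,0,0,0],[-1,0.0125,-0.0475,0,0,0,0]]'
python3 -m inch '[[-1,0.0125,-0.0475,0,0,0,0],[-1,0.0125,-0.0475,0,0,0,0],[-1,0.0125,-0.0475,0,0,0,0],[-1,0,0,-0.05,0,0,0],[-1,0,0,-0.05,0,0,0],[-1,0,0,-0.05,0,0,0],[-1,0,0,-0.02,0,0,0],[-1,0,0,0,0,0,0]]'
```

```text
time: 21.4
eef_pos: [0.5011, -0.1493, 0.2593]
ee_rot: [[0.193, 0.981, 0.001], [0.981, -0.193, 0.0], [0.0, 0.001, -1.0]]
ft_force: [0.4, 0.7, -0.1]
finger_gap: 0.0407
grasp_force: 61.2
time: 22.4
eef_pos: [0.5385, -0.2904, 0.0888]
ee_rot: [[0.193, 0.981, -0.0], [0.981, -0.193, 0.0], [-0.0, -0.0, -1.0]]
ft_force: [-1.3, -0.2, -0.3]
finger_gap: 0.0402
grasp_force: 63.2
```

```bash
python3 -m inch '[[0.5,0,0,0,0,0,0],[0.5,0,0,0,0,0,0],[0.5,0,0,0.045,0,0,0],[0.5,0,0,0.045,0,0,0],[0.5,0,0,0.045,0,0,0],[0.5,0,0,0.04,0,0,0],[0.5,-0.01,0.045,0,0,0,0],[1,-0.01,0.045,0,0,0,0]]'
python3 -m inch '[[1,-0.0095,0.045,0,0,0,0],[1,-0.0095,0.045,0,0,0,0],[1,-0.0095,0.045,0,0,0,0],[1,-0.0095,0.045,0,0,0,0],[1,-0.0095,0.045,0,0,0,0],[1,-0.0095,0.045,0,0,0,0],[1,-0.0095,0.045,0,0,0,0],[1,0,0,0,0,0,0]]'
python3 - <<'E'
from h import *
snap("wrist","w5",None,1.5)
E
```

```text
time: 23.4
eef_pos: [0.5181, -0.1994, 0.2646]
ee_rot: [[0.194, 0.981, 0.002], [0.981, -0.194, -0.0], [0.0, 0.002, -1.0]]
ft_force: [0.9, 0.6, -0.2]
finger_gap: 0.0799
grasp_force: 0.0
time: 24.4
eef_pos: [0.4513, 0.1176, 0.264]
ee_rot: [[0.188, 0.982, 0.0], [0.982, -0.188, 0.002], [0.002, 0.0, -1.0]]
ft_force: [-0.0, -0.7, 0.1]
finger_gap: 0.0858
grasp_force: 0.0
```

View pics/w5.png

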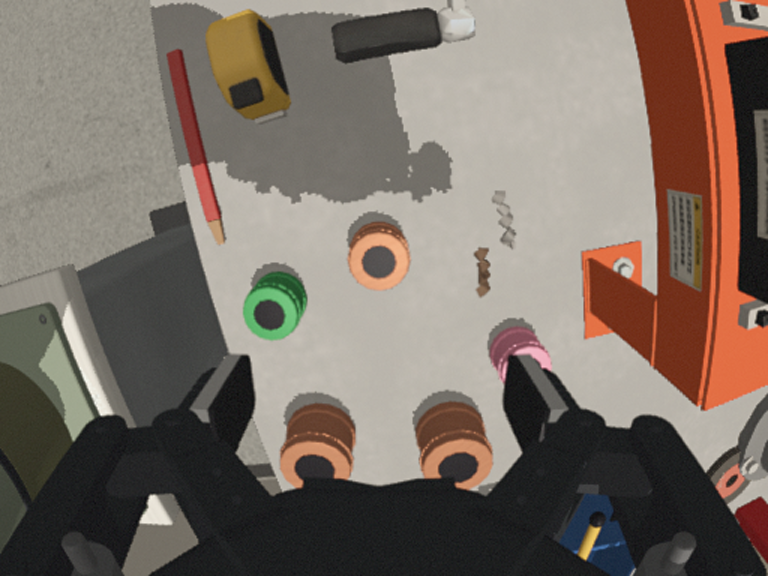

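The copper cap's top is at (379,261), giving (0.4517,0.116), so it hasn't moved.

```bash
python3 -m inch '[[1,0,-0.0015,-0.047,0,0,0],[1,0,0,-0.047,0,0,0],[1,0,0,-0.047,0,0,0],[1,0,0,-0.043,0,0,0],[1,0,0,0,0,0,0],[-1,0,0,0,0,0,0],[-1,0,0,0,0,0,0],[-1,0,0,0,0,0,0]]'
python3 -m inch '[[-1,0,0,0.045,0,0,0],[-1,0,0,0.045,0,0,0],[-1,0,0,0.045,0,0,0],[-1,0,0,0.045,0,0,0],[-1,0.013,-0.0465,0,0,0,0],[-1,0.013,-0.0465,0,0,0,0],[-1,0.013,-0.0465,0,0,0,0],[-1,0.013,-0.0465,0,0,0,0]]'
```

```text
time: 25.45
eef_pos: [0.4525, 0.1132, 0.0809]
ee_rot: [[0.193, 0.981, 0.002], [0.981, -0.193, 0.001], [0.001, 0.002, -1.0]]
ft_force: [-0.2, 0.6, 21.5]
finger_gap: 0.0407
grasp_force: 57.6
time: 26.45
eef_pos: [0.5041, -0.0743, 0.2602]
ee_rot: [[0.193, 0.981, 0.001], [0.981, -0.193, 0.0], [0.0, 0.001, -1.0]]
ft_force: [1.5, -0.1, -0.9]
finger_gap: 0.0408
grasp_force: 61.0
```

```bash
python3 -m inch '[[-1,0.0115,-0.0395,0,0,0,0],[-1,0.0115,-0.0395,0,0,0,0],[-1,0.0115,-0.0395,0,0,0,0],[-1,0.0115,-0.0395,0,0,0,0],[-1,0,0,-0.05,0,0,0],[-1,0,0,-0.05,0,0,0],[-1,0,0,-0.05,0,0,0],[-1,0,0,-0.018,0,0,0]]'
python3 -m inch '[[-1,0,0,0,0,0,0],[0.5,0,0,0,0,0,0],[0.5,0,0,0,0,0,0],[0.5,0,0,0.045,0,0,0],[0.5,0,0,0.045,0,0,0],[0.5,0,0,0.045,0,0,0],[0.5,0,0,0.045,0,0,0],[0.5,-0.03,0.045,0,0,0,0]]'
python3 -m inch '[[0.1,-0.02,0.045,0,0,0,0],[0.1,0.01,0.02,0,0,0,0],[0.1,0.01,0,0,0,0,0],[0.1,0,0,0,0,0,0],[0.1,0,0,0,0,0,0],[0.1,0,0,0,0,0,0],[0.1,0,0,0,0,0,0],[0.1,0,0,0,0,0,0]]'
python3 - <<'E'
from h import *
snap("top","t6",(190,135,440,290),3.2)
E
```

```text
time: 27.45
eef_pos: [0.5493, -0.2305, 0.09]
ee_rot: [[0.193, 0.981, -0.002], [0.981, -0.193, 0.001], [0.0, -0.003, -1.0]]
ft_force: [0.2, -0.4, -0.3]
finger_gap: 0.0405
grasp_force: 61.0
time: 28.45
eef_pos: [0.5212, -0.1878, 0.2749]
ee_rot: [[0.196, 0.981, 0.007], [0.981, -0.196, -0.003], [-0.002, 0.008, -1.0]]
ft_force: [0.9, 0.6, -1.5]
finger_gap: 0.0638
grasp_force: 0.0
time: 29.45
eef_pos: [0.5199, -0.121, 0.2714]
ee_rot: [[0.193, 0.981, -0.0], [0.981, -0.193, -0.0], [-0.0, -0.0, -1.0]]
ft_force: [0.3, -0.4, -0.6]
finger_gap: 0.0467
grasp_force: 0.0
```

View pics/t6.png

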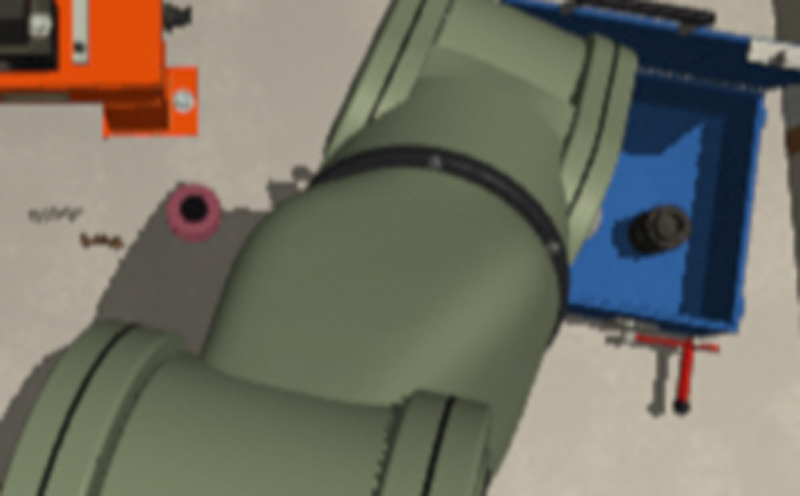

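The coupling stands in the chest at (662,230); the arm hides the two caps, which were released inside at the planned spots. Next the rod goes down.

```bash
python3 -m inch '[[0.1,0.031,0,0,0,0,0],[0.1,0.031,0.001,0,0,0,0],[0.1,0,0,-0.052,0,0,0],[0.1,0,0,-0.053,0,0,0],[0.1,0,0,0,0,0,0],[-1,0,0,0,0,0,0],[-1,0,0,0,0,0,0],[-1,0,0,0,0,0,0]]'
```

```text
time: 30.5
eef_pos: [0.5829, -0.12, 0.168]
ee_rot: [[0.193, 0.981, 0.003], [0.981, -0.193, -0.001], [0.0, 0.003, -1.0]]
ft_force: [5.2, -0.6, 5.5]
finger_gap: 0.0078
grasp_force: 58.7
```

```bash
python3 -m inch '[[-1,0.0043,-0.0008,-0.0059,0,0,0],[-1,0.0039,-0.0008,-0.0062,0,0,0],[-1,0.0034,-0.0007,-0.0066,0,0,0],[-1,0.0028,-0.0005,-0.0069,0,0,0],[-1,0.0023,-0.0004,-0.0071,0,0,0],[-1,0.0016,-0.0003,-0.0073,0,0,0],[-1,0.001,-0.0002,-0.0074,0,0,0],[-1,0.0003,0,-0.0074,0,0,0]]'
python3 -m inch '[[-1,0,0,-0.002,0,0,0],[-1,0,0,-0.002,0,0,0],[-1,0,0,-0.001,0,0,0],[-1,0,0,0,0,0,0],[-1,0,0,0,0,0,0],[-1,0,0,0,0,0,0],[-1,0,0,0,0,0,0],[-1,0,0,0,0,0,0]]'
```

```text
time: 31.5
eef_pos: [0.6022, -0.1238, 0.1118]
ee_rot: [[0.193, 0.981, 0.002], [0.981, -0.193, -0.001], [-0.0, 0.002, -1.0]]
ft_force: [0.4, -1.6, 5.9]
finger_gap: 0.008
grasp_force: 63.3
time: 32.5
eef_pos: [0.6024, -0.1239, 0.1087]
ee_rot: [[0.193, 0.981, 0.003], [0.981, -0.193, -0.001], [-0.0, 0.003, -1.0]]
ft_force: [-5.0, 0.6, 33.7]
finger_gap: 0.0075
grasp_force: 68.4
```

The rod is at its lower stop, with the grip at the same height as at the start. I'll release it and take the lid handle.

```bash
python3 -m inch '[[-1,0,0,0.004,0,0,0],[0.1,0,0,0,0,0,0],[0.1,0,0,0,0,0,0],[0.1,0,0,0.045,0,0,0],[0.1,0,0,0.055,0,0,0],[0.1,0,0,0.055,0,0,0],[0.1,0,0,0.055,0,0,0],[0.1,0,0,0.055,0,0,0]]'
python3 -m inch '[[0.3,0,0,0.05,0,0,0],[0.3,0.003,-0.047,0,0,0,0],[0.3,0.003,-0.047,0,0,0,0],[0.3,0.003,-0.047,0,0,0,0],[0.3,0,0,0,0,0,0],[0.3,0,0,0,0,0,0],[0.3,0,0,0,0,0,0],[0.3,0,0,0,0,0,0]]'
python3 - <<'E'
from h import *
snap("scene","s7",(280,80,512,330),2.4)
E
```

```text
time: 33.5
eef_pos: [0.6011, -0.1234, 0.3772]
ee_rot: [[0.193, 0.981, -0.001], [0.981, -0.193, 0.0], [-0.0, -0.001, -1.0]]
ft_force: [0.8, -0.2, 0.7]
finger_gap: 0.0469
grasp_force: 0.0
time: 34.5
eef_pos: [0.6107, -0.2638, 0.4258]
ee_rot: [[0.192, 0.981, 0.0], [0.981, -0.192, 0.0], [0.0, 0.0, -1.0]]
ft_force: [-0.0, 0.6, -0.8]
finger_gap: 0.0558
grasp_force: 0.0
```

View pics/s7.png

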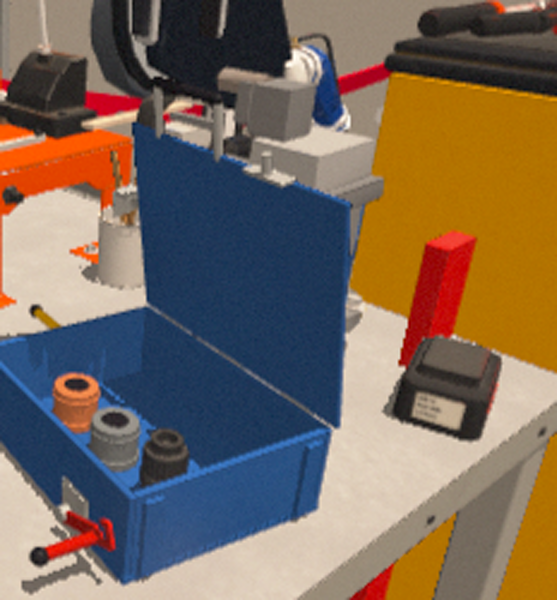

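All three fittings stand inside at (75,400), (115,437) and (165,460), and the rod is down. I'll grip the handle.

```bash
python3 -m inch '[[0.3,0.002,0,-0.025,0,0,0],[0.3,0,0,-0.027,0,0,0],[0.3,0,0,0,0,0,0],[-1,0,0,0,0,0,0],[-1,0,0,0,0,0,0],[-1,0,0,0,0,0,0],[-1,0,0,0,0,0,0],[-1,0,0,0,0,0,0]]'
python3 - <<'E'
from h import *
# start: bar chest-x rel hinge from measured tcp: closed tcp (.4244,-.226,.1374)
p=robot.get_obs()["eef_pos"]; d=(p-[.4244,-.226,.1374]); cx=d[0]*.982-d[1]*.189
th=np.arccos((.24-cx)/.24); print(p,cx,th,.24*np.sin(th),d[2])
t=np.linspace(th,0,25); x=-.24*np.cos(t); z=.24*np.sin(t)
for i in range(24): print(i,np.round([(x[i+1]-x[i])*.982,-(x[i+1]-x[i])*.189,z[i+1]-z[i]],4).tolist())
E
```

```text
time: 35.55
eef_pos: [0.6125, -0.2646, 0.3743]
ee_rot: [[0.193, 0.981, 0.001], [0.981, -0.193, -0.0], [-0.0, 0.001, -1.0]]
ft_force: [-1.1, 1.2, 6.5]
finger_gap: 0.0077
grasp_force: 58.8
[ 0.61253629 -0.264612    0.37428976] 0.19204750484760028 1.3696404203077006 0.2351607071954392 0.23688975602945303
0 [-0.0131, 0.0025, -0.0031]
1 [-0.0129, 0.0025, -0.0039]
2 [-0.0127, 0.0024, -0.0046]
3 [-0.0124, 0.0024, -0.0053]
4 [-0.0121, 0.0023, -0.0061]
5 [-0.0117, 0.0023, -0.0067]
6 [-0.0113, 0.0022, -0.0074]
7 [-0.0109, 0.0021, -0.0081]
8 [-0.0104, 0.002, -0.0087]
9 [-0.0099, 0.0019, -0.0093]
10 [-0.0094, 0.0018, -0.0098]
11 [-0.0088, 0.0017, -0.0104]
12 [-0.0082, 0.0016, -0.0108]
13 [-0.0076, 0.0015, -0.0113]
14 [-0.0069, 0.0013, -0.0117]
15 [-0.0063, 0.0012, -0.0121]
16 [-0.0056, 0.0011, -0.0125]
17 [-0.0049, 0.0009, -0.0128]
18 [-0.0042, 0.0008, -0.013]
19 [-0.0034, 0.0007, -0.0132]
20 [-0.0027, 0.0005, -0.0134]
21 [-0.0019, 0.0004, -0.0136]
22 [-0.0011, 0.0002, -0.0136]
23 [-0.0004, 0.0001, -0.0137]
```

```bash
python3 -m inch '[[-1,-0.0131,0.0025,-0.0031,0,0,0],[-1,-0.0129,0.0025,-0.0039,0,0,0],[-1,-0.0127,0.0024,-0.0046,0,0,0],[-1,-0.0124,0.0024,-0.0053,0,0,0],[-1,-0.0121,0.0023,-0.0061,0,0,0],[-1,-0.0117,0.0023,-0.0067,0,0,0],[-1,-0.0113,0.0022,-0.0074,0,0,0],[-1,-0.0109,0.0021,-0.0081,0,0,0]]'
python3 -m inch '[[-1,-0.0104,0.002,-0.0087,0,0,0],[-1,-0.0099,0.0019,-0.0093,0,0,0],[-1,-0.0094,0.0018,-0.0098,0,0,0],[-1,-0.0088,0.0017,-0.0104,0,0,0],[-1,-0.0082,0.0016,-0.0108,0,0,0],[-1,-0.0076,0.0015,-0.0113,0,0,0],[-1,-0.0069,0.0013,-0.0117,0,0,0],[-1,-0.0063,0.0012,-0.0121,0,0,0]]'
python3 -m inch '[[-1,-0.0056,0.0011,-0.0125,0,0,0],[-1,-0.0049,0.0009,-0.0128,0,0,0],[-1,-0.0042,0.0008,-0.013,0,0,0],[-1,-0.0034,0.0007,-0.0132,0,0,0],[-1,-0.0027,0.0005,-0.0134,0,0,0],[-1,-0.0019,0.0004,-0.0136,0,0,0],[-1,-0.0011,0.0002,-0.0130,0,0,0],[-1,-0.0004,0.0001,-0.0120,0,0,0]]'
```

```text
time: 36.55
eef_pos: [0.5161, -0.2458, 0.3289]
ee_rot: [[0.193, 0.981, 0.003], [0.981, -0.193, -0.001], [-0.0, 0.003, -1.0]]
ft_force: [10.2, 0.5, -0.0]
finger_gap: 0.0075
grasp_force: 60.6
time: 37.55
eef_pos: [0.4486, -0.2327, 0.2447]
ee_rot: [[0.193, 0.981, 0.002], [0.981, -0.193, -0.0], [0.0, 0.002, -1.0]]
ft_force: [7.8, -0.8, 4.4]
finger_gap: 0.0079
grasp_force: 62.2
time: 38.55
eef_pos: [0.424, -0.228, 0.1407]
ee_rot: [[0.193, 0.981, 0.0], [0.981, -0.193, 0.001], [0.001, 0.0, -1.0]]
ft_force: [0.9, 2.4, 5.9]
finger_gap: 0.0076
grasp_force: 65.2
```

```bash
python3 -m inch '[[-1,0,0,-0.001,0,0,0],[-1,0,0,-0.001,0,0,0],[-1,0,0,-0.001,0,0,0],[-1,0,0,-0.001,0,0,0],[-1,0,0,0,0,0,0],[-1,0,0,0,0,0,0],[-1,0,0,0,0,0,0],[-1,0,0,0,0,0,0]]'
```

```text
time: 39.55
eef_pos: [0.424, -0.228, 0.1376]
ee_rot: [[0.193, 0.981, 0.001], [0.981, -0.193, 0.0], [0.0, 0.001, -1.0]]
ft_force: [1.1, 6.2, 15.9]
finger_gap: 0.0075
grasp_force: 66.2
```

```bash
python3 -m inch '[[-1,0,0,-0.001,0,0,0],[-1,0,0,0,0,0,0],[0.2,0,0,0,0,0,0],[0.2,0,0,0,0,0,0],[0.2,0,0,0,0,0,0],[0.2,0,0,0.03,0,0,0],[0.2,0,0,0.045,0,0,0],[0.2,0,0,0.045,0,0,0]]'
python3 -m inch '[[0.1,-0.003,-0.0177,0,0,0,-10],[0.1,-0.003,-0.0177,0,0,0,-10],[0.1,-0.003,-0.0177,0,0,0,-10],[0.1,-0.003,-0.0177,0,0,0,-10],[0.1,-0.003,-0.0177,0,0,0,-10],[0.1,-0.003,-0.0177,0,0,0,-10],[0.1,-0.003,-0.0177,0,0,0,-10],[0.1,-0.003,-0.0177,0,0,0,-10]]'
python3 -m inch '[[0.1,0,0,0,0,0,-10],[0.1,0,0,-0.03,0,0,0],[0.1,0,0,-0.03,0,0,0],[0.1,0,0,0,0,0,0],[0.1,0,0,0,0,0,0],[0.1,0,0,0,0,0,0],[0.1,0,0,0,0,0,0],[0.1,0,0,0,0,0,0]]'
python3 - <<'E'
from h import *
snap("wrist","w8",None,1.5)
E
```

```text
time: 40.55
eef_pos: [0.4235, -0.2282, 0.2571]
ee_rot: [[0.194, 0.981, -0.001], [0.981, -0.194, 0.0], [-0.0, -0.001, -1.0]]
ft_force: [-0.5, 0.5, -0.9]
finger_gap: 0.0516
grasp_force: 0.0
time: 41.55
eef_pos: [0.3996, -0.3703, 0.2557]
ee_rot: [[1.0, -0.026, -0.0], [-0.026, -1.0, 0.0], [-0.0, -0.0, -1.0]]
ft_force: [0.5, 0.3, 0.7]
finger_gap: 0.0466
grasp_force: 0.0
time: 42.55
eef_pos: [0.3999, -0.3698, 0.1961]
ee_rot: [[0.981, -0.193, 0.0], [-0.193, -0.981, -0.0], [0.0, 0.0, -1.0]]
ft_force: [-0.6, 0.3, -0.2]
finger_gap: 0.0468
grasp_force: 0.0
```

View pics/w8.png

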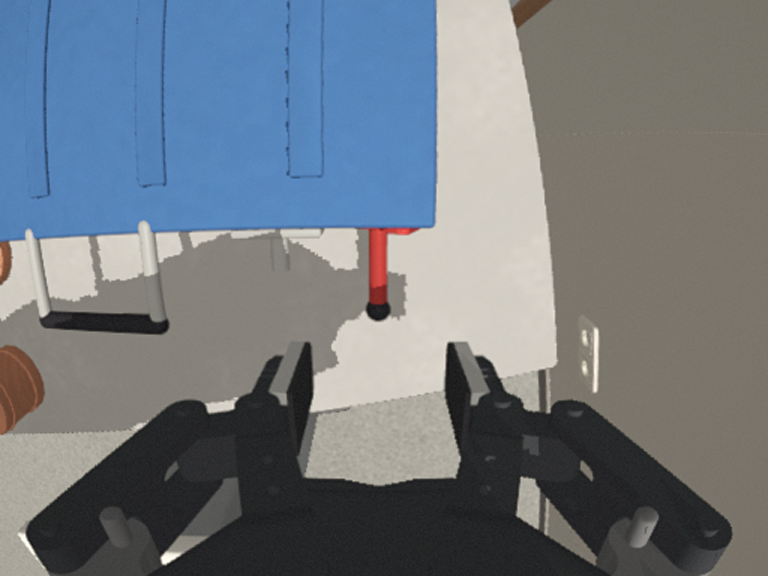

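```bash
python3 -m inch '[[0.1,0,0,-0.036,0,0,0],[0.1,0,0,-0.036,0,0,0],[0.1,0,0,-0.033,0,0,0],[0.1,0,0,0,0,0,0],[-1,0,0,0,0,0,0],[-1,0,0,0,0,0,0],[-1,0,0,0,0,0,0],[-1,0,0,0,0,0,0]]'
python3 - <<'E'
from h import *
c=load("w8"); print(at(c,252,310/1.5,.03))
t=np.linspace(1.383,.133,17); y=-.0454*np.sin(t); z=.0454*np.cos(t)
for i in range(16): d=y[i+1]-y[i]; print(np.round([d*.189,d*.982,z[i+1]-z[i]],4).tolist())
E
```

```text
time: 43.6
eef_pos: [0.4002, -0.3697, 0.0912]
ee_rot: [[0.981, -0.193, 0.001], [-0.193, -0.981, -0.0], [0.001, -0.0, -1.0]]
ft_force: [3.3, 2.9, 1.3]
finger_gap: 0.0079
grasp_force: 58.5
[ 0.3854 -0.3673  0.03  ]
[0.0002, 0.0008, 0.0035]
[0.0002, 0.001, 0.0034]
[0.0003, 0.0013, 0.0033]
[0.0003, 0.0015, 0.0032]
[0.0003, 0.0018, 0.003]
[0.0004, 0.002, 0.0029]
[0.0004, 0.0022, 0.0027]
[0.0005, 0.0024, 0.0025]
[0.0005, 0.0026, 0.0023]
[0.0005, 0.0028, 0.0021]
[0.0006, 0.0029, 0.0019]
[0.0006, 0.0031, 0.0017]
[0.0006, 0.0032, 0.0014]
[0.0006, 0.0033, 0.0011]
[0.0006, 0.0034, 0.0009]
[0.0007, 0.0034, 0.0006]
```

```bash
python3 -m inch '[[-1,0.0002,0.0008,0.0035,0,0,0],[-1,0.0002,0.001,0.0034,0,0,0],[-1,0.0003,0.0013,0.0033,0,0,0],[-1,0.0003,0.0015,0.0032,0,0,0],[-1,0.0003,0.0018,0.003,0,0,0],[-1,0.0004,0.002,0.0029,0,0,0],[-1,0.0004,0.0022,0.0027,0,0,0],[-1,0.0005,0.0024,0.0025,0,0,0]]'
python3 -m inch '[[-1,0.0005,0.0026,0.0023,0,0,0],[-1,0.0005,0.0028,0.0021,0,0,0],[-1,0.0006,0.0029,0.0019,0,0,0],[-1,0.0006,0.0031,0.0017,0,0,0],[-1,0.0006,0.0032,0.0014,0,0,0],[-1,0.0006,0.0033,0.0011,0,0,0],[-1,0.0006,0.0034,0.0009,0,0,0],[-1,0.0007,0.0034,0.0006,0,0,0]]'
python3 -m inch '[[-1,0.0002,0.001,0.0001,0,0,0],[-1,0.0002,0.001,0.0001,0,0,0],[-1,0.0002,0.001,0,0,0,0],[-1,0,0,0,0,0,0],[-1,0,0,0,0,0,0],[-1,0,0,0,0,0,0],[-1,0,0,0,0,0,0],[-1,0,0,0,0,0,0]]'
```

```text
time: 44.6
eef_pos: [0.4025, -0.3573, 0.1157]
ee_rot: [[0.981, -0.194, 0.0], [-0.194, -0.981, -0.001], [0.001, 0.001, -1.0]]
ft_force: [4.2, -3.7, -4.1]
finger_gap: 0.0073
grasp_force: 58.4
time: 45.6
eef_pos: [0.4064, -0.3354, 0.1293]
ee_rot: [[0.981, -0.196, 0.001], [-0.196, -0.981, -0.008], [0.003, 0.008, -1.0]]
ft_force: [-3.9, -12.5, 33.1]
finger_gap: 0.0076
grasp_force: 60.2
time: 46.6
eef_pos: [0.4069, -0.3328, 0.1299]
ee_rot: [[0.981, -0.196, 0.002], [-0.196, -0.981, -0.009], [0.003, 0.008, -1.0]]
ft_force: [-5.1, -13.5, 32.2]
finger_gap: 0.0076
grasp_force: 60.1
```

```bash
python3 -m inch '[[-1,0.0002,0.001,0.001,0,0,0],[-1,0.0002,0.001,0.001,0,0,0],[-1,0.0002,0.001,0,0,0,0],[-1,0,0,0,0,0,0],[-1,0,0,0,0,0,0],[-1,0,0,0,0,0,0],[-1,0,0,0,0,0,0],[-1,0,0,0,0,0,0]]'
```

```text
time: 47.6
eef_pos: [0.4075, -0.3307, 0.131]
ee_rot: [[0.98, -0.197, 0.001], [-0.197, -0.98, -0.011], [0.003, 0.01, -1.0]]
ft_force: [-2.6, -25.4, 4.9]
finger_gap: 0.0075
grasp_force: 59.2
```

```bash
python3 -m inch '[[0.1,0,0,0,0,0,0],[0.1,0,0,0,0,0,0],[0.1,0,0,0,0,0,0],[0.1,0,0,0.04,0,0,0],[0.1,0,0,0.05,0,0,0],[0.1,0,0.03,0.05,0,0,0],[0.1,0,0.05,0.03,0,0,0],[0.1,0,0.05,0,0,0,0]]'
python3 -m inch '[[0.1,0,0.05,0,0,0,0],[0.1,0,0.05,0,0,0,0],[0.1,0,0.05,0,0,0,0],[0.1,0,0.05,0,0,0,0],[0.1,0,0,0,0,0,0],[0.1,0,0,0,0,0,0],[0.1,0,0,0,0,0,0],[0.1,0,0,0,0,0,0]]'
python3 - <<'E'
from h import *
snap("scene","s9",(130,150,450,370),2.4)
E
```

```text
time: 48.6
eef_pos: [0.4082, -0.1948, 0.301]
ee_rot: [[0.981, -0.193, 0.003], [-0.193, -0.981, -0.0], [0.003, -0.0, -1.0]]
ft_force: [1.7, 0.7, -0.7]
finger_gap: 0.0468
grasp_force: 0.0
time: 49.6
eef_pos: [0.4083, 0.0031, 0.2995]
ee_rot: [[0.981, -0.195, 0.0], [-0.195, -0.981, 0.0], [0.0, -0.0, -1.0]]
ft_force: [-0.4, -0.1, -0.1]
finger_gap: 0.047
grasp_force: 0.0
```

View pics/s9.png

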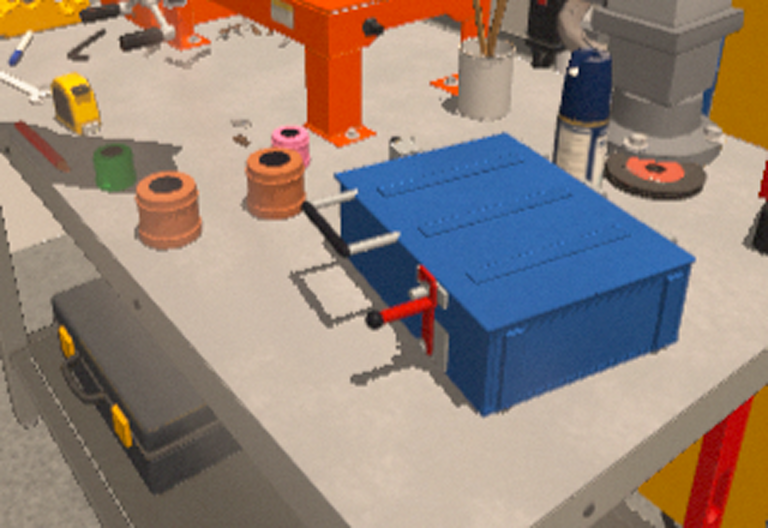

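The lid is shut. The latch arm is upright around (428,310), with its hook over the stud at (425,290). The tape measure and the spray can are where they were.

```bash
python3 -c "
from cell import robot
print(robot.close_job())"
```

```text
the job is handed in; nothing more can be done
None
```

The job is done and handed in at about 50 s: the coupling, grey cap and small copper cap are in the chest, the rod is back in its clip, the lid is shut and the latch is hooked over its stud.

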